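# Change the bottles in the shaker's sprung clamps

## Robot

A 7-joint arm with a two-finger parallel gripper is mounted at the origin on a cart in front of the work surface, level with it; the furniture and walls round the work are solid. World frame = base frame: x ahead of the robot, y to its left, z up, the work surface at z = 0. Lengths are in m, angles in rad, forces in N, time in s.
With the tool pointing down it reaches from about 0.4 to 0.85 m from the base axis. Payload 10.4 kg.
Tool frame: the origin (TCP) lies at the centre of the arm's flange, where the gripper is bolted on; the fingertips stand 182 mm ahead of it and the grasp point (between the pads) lies 164 mm ahead of it (manip.tip_reach is the distance from the TCP to the fingertips, in m); z points along the fingers, y is the line along which they close (so a half turn about z gives the same grasp; the last joint's range is limited). The gripper opens to 87 mm and grips with 3 to 60 N. Pads are 19 mm wide; open, the fingers measure 117 mm over their backs; the gripper's body (75 mm by 190 mm) begins 51 mm behind the grasp point.
Start: joints at [1.158, 0.332, -0.065, 1.46, 0.022, 1.35, -0.088], TCP at [0.238, -0.578, 0.405] pointing down, gripper open.
Joint ranges: [-2.6, 2.6], [-0.5, 2.12], [-1.47, 1.34], [0.16, 2.42], [-1.27, 4.41], [0.06, 2.06], [-2.6, 2.6]. Speed limits (rad/s): [2.22, 2.22, 2.79, 2.79, 3.14, 3.14, 3.14].

## Interface

Orientations are given as a rotation vector (axis times angle).
In Python, from plant import manip gives the robot as it stands. The module is installed in compiled form; this text tells all that it offers. Calls block until the motion is done:
- manip.movep(position, orientation): joint-space move of the TCP to a pose.
- manip.servo_line(position, max_speed=0.15, rot=None, until_force=None): straight line of the TCP; rot=None keeps the orientation; max_speed is the mean speed in m/s. With until_force (N) it stops when the force on the tool has changed by that much, and returns True; else False.
- manip.move_joints(angles): joint-space move.
- manip.gripper_to(opening, effort=None): finger opening in m; effort is the grip in N (None keeps the last); returns when the fingers have stopped.
- manip.wait(seconds).
- manip.inverse_kinematics(position, orientation): joint angles nearest the present ones, or None.
- manip.sense(): the state.
- manip.snapshot(name): name is "scene" or "side" or "wrist"; returns the picture (400x640x3 uint8, blue, green, red); there is no depth.
- manip.camera_params(name): a dict with "fovy" (degrees; the focal length in pixels is half the picture's height over the tangent of half this angle, whatever the lens; pixels are square), "cx", "cy" (the principal point, pixels), "R" (3x3) and "t" (3): a world point X has camera coordinates R X + t; the wrist camera has in their place "tool_from_camera" (4x4, takes a point from camera to tool coordinates, whose origin is the TCP and whose axes are the flange's). Camera axes: x right, y down, z forward; pixel columns grow to the right and rows downward; lengths in m; the calibration is good to about 2 mm. A picture is of the moment at which its call begins: read the wrist's pose just before it. camera_params takes no time and is no camera call.
A pose or a line that the arm cannot do raises manip.PlanningError and nothing moves.
- manip.close_job(): hands the job in; it is judged then, once.
The state is a dict: "clock": time; "joints": joint angles; "joint_velocities": joint speeds; "joint_efforts": joint torques, N m; "position": TCP position; "eef_rot": TCP orientation; "wrist_force": force on the tool from outside, world axes, zero at the start; "wrist_torque": the same for the moment, N m; "gripper_width": finger opening in m; "grasp_force": force on a finger pad.
Only numpy, scipy, OpenCV 4.12 (cv2) and the standard library are available. Lean on these libraries where they do the work, as an engineer would, in place of code of your own. Each camera call takes 0.05 s, during which the arm holds its last target. There are 200 camera calls.

## Task

Take each finished bottle out of the shaker's clamps and stand it in a cell of the white carrier, and put every bottle waiting on the bench into a clamp lane, pressing the sprung jaw back so that the bottle stands upright and flat on the platform, held between jaw and front stop. Only when all bottles are changed, turn the shaker's switch clockwise to its stop. The bottles are tall, top-heavy glass: tip none over, and never grip one with more than about 50 N.

Things in the scene. Friction and masses are not known exactly. Their poses are not given: they have to be found in the camera images.
- done_1: Finished bottle, at the start clamped in the left lane of the shaker. Tall amber glass: body 52 mm across up to 92 mm, heavy steel cap 38 mm across from 100 mm to the top at 146 mm; 0.35 kg, centre of mass 85 mm up. Origin: centre of the foot, z up. Tips over if pushed or held low; hold the cap.
- done_2: Finished bottle, at the start clamped in the middle lane of the shaker. Tall amber glass: body 52 mm across up to 92 mm, heavy steel cap 38 mm across from 100 mm to the top at 146 mm; 0.35 kg, centre of mass 85 mm up. Origin: centre of the foot, z up. Tips over if pushed or held low; hold the cap.
- done_3: Finished bottle, at the start clamped in the right lane of the shaker. Tall amber glass: body 52 mm across up to 92 mm, heavy steel cap 38 mm across from 100 mm to the top at 146 mm; 0.35 kg, centre of mass 85 mm up. Origin: centre of the foot, z up. Tips over if pushed or held low; hold the cap.
- new_1: Waiting bottle, at the start free on the worktop left of the shaker (2 or 3 of new_1..3 are present). Tall amber glass, like the finished ones: body 52 mm across up to 92 mm, heavy steel cap 38 mm across from 100 mm to the top at 146 mm; 0.35 kg, centre of mass 85 mm up. Origin: centre of the foot, z up. Tips over if pushed or held low; hold the cap.
- new_2: Waiting bottle, at the start free on the worktop left of the shaker (2 or 3 of new_1..3 are present). Tall amber glass, like the finished ones: body 52 mm across up to 92 mm, heavy steel cap 38 mm across from 100 mm to the top at 146 mm; 0.35 kg, centre of mass 85 mm up. Origin: centre of the foot, z up. Tips over if pushed or held low; hold the cap.
- new_3: Waiting bottle, at the start free on the worktop left of the shaker (2 or 3 of new_1..3 are present). Tall amber glass, like the finished ones: body 52 mm across up to 92 mm, heavy steel cap 38 mm across from 100 mm to the top at 146 mm; 0.35 kg, centre of mass 85 mm up. Origin: centre of the foot, z up. Tips over if pushed or held low; hold the cap.
- shaker: White bench shaker, fixed, x -165..135, y -160..160 mm. Origin on the worktop below the middle lane, x away from the operator, z up. Front ledge (x < -60) 56 mm high, with the switch. Platform (x -60..130) with its top 80 mm up; 3 equal clamp lanes 92 mm apart in y, each a fixed front stop and a sprung jaw behind it. Guide block behind the jaws (x 83..113), top 142 mm up.
- lane_1 (a point): Left (+y) clamp lane: point on the platform (80 mm over the worktop) where a clamped bottle's axis stands; shaker x 0, y +92 mm. Its front stop: fixed steel V, 25 mm high above the platform, 54 mm wide, x -34..-16 mm. Jaw: V-shaped, 80 mm high above the platform, 56 mm wide.
- lane_2 (a point): Middle clamp lane, the same; shaker x 0, y 0. To load: with the foot 35 mm above the platform, over the stop, a bottle's body meets the resting jaw when its axis is 26 mm in front of this point; pushed on to 8 mm behind the point it is clear of the stop and can be lowered.
- lane_3 (a point): Right (-y) clamp lane, the same; shaker x 0, y -92 mm. To unload: jaw and stop rub on a clamped bottle, so press it back 6 to 8 mm first, raise it 35 mm, then bring it forward over the stop (45 mm in front of the lane point it is free of the jaw).
- jaw_1 (a joint): Sprung jaw of lane 1, m: 0 at rest, closed; grows as it is pushed back along the shaker's +x; 0.026 with a bottle clamped, 0.045 at its back stop. The spring pushes with 2.5 N at 0, 5 N at 0.026, 7 N at 0.045; let go, it snaps shut.
- jaw_2 (a joint): Sprung jaw of lane 2, m: 0 at rest, closed; grows as it is pushed back along the shaker's +x; 0.026 with a bottle clamped, 0.045 at its back stop. The spring pushes with 2.5 N at 0, 5 N at 0.026, 7 N at 0.045; let go, it snaps shut.
- jaw_3 (a joint): Sprung jaw of lane 3, m: 0 at rest, closed; grows as it is pushed back along the shaker's +x; 0.026 with a bottle clamped, 0.045 at its back stop. The spring pushes with 2.5 N at 0, 5 N at 0.026, 7 N at 0.045; let go, it snaps shut.
- switch (a joint): Rotary main switch of the shaker, rad: 0 off (starts between 0 and 0.1), grows clockwise seen from above, 1.2 at its stop is on; stays where it is left; turns with about 0.04 N m.
- switch_grip (a point): Grip point of the switch, on its vertical axis, 93 mm above the worktop, over the right part of the front ledge (shaker x -113, y -85 mm). Its grip is a black bar 42 mm long, 14 mm wide, from 23 mm below to 7 mm above this point, on a disc 44 mm across; the point turns with it, x along the bar (along the shaker's x at 0).
- carrier: Loose white plastic bottle carrier, open on top, 156 x 156 mm, 60 mm high, 0.9 kg, walls and floor 4 mm; origin at the centre of its underside. Two crossed dividers make four cells 72 mm square, centred at x +-38, y +-38 mm; empty at the start. Small lugs stick out 20 mm at its two y sides.

How it is judged:
On the way, in this order (a step that is already met when the one before it is completed fails the run):
1. every finished bottle stands in the carrier and every waiting bottle in a clamp lane, let go of, with the switch still off (((horizontal distance between new_1 and lane_1 below 0.008 m and height (world z) of new_1 between 0.074 and 0.086 m and angle between new_1's own z axis and vertical below 0.08 rad) or (horizontal distance between new_1 and lane_2 below 0.008 m and height (world z) of new_1 between 0.074 and 0.086 m and angle between new_1's own z axis and vertical below 0.08 rad) or (horizontal distance between new_1 and lane_3 below 0.008 m and height (world z) of new_1 between 0.074 and 0.086 m and angle between new_1's own z axis and vertical below 0.08 rad)) and ((horizontal distance between new_2 and lane_1 below 0.008 m and height (world z) of new_2 between 0.074 and 0.086 m and angle between new_2's own z axis and vertical below 0.08 rad) or (horizontal distance between new_2 and lane_2 below 0.008 m and height (world z) of new_2 between 0.074 and 0.086 m and angle between new_2's own z axis and vertical below 0.08 rad) or (horizontal distance between new_2 and lane_3 below 0.008 m and height (world z) of new_2 between 0.074 and 0.086 m and angle between new_2's own z axis and vertical below 0.08 rad)) and ((horizontal distance between new_3 and lane_1 below 0.008 m and height (world z) of new_3 between 0.074 and 0.086 m and angle between new_3's own z axis and vertical below 0.08 rad) or (horizontal distance between new_3 and lane_2 below 0.008 m and height (world z) of new_3 between 0.074 and 0.086 m and angle between new_3's own z axis and vertical below 0.08 rad) or (horizontal distance between new_3 and lane_3 below 0.008 m and height (world z) of new_3 between 0.074 and 0.086 m and angle between new_3's own z axis and vertical below 0.08 rad)) and x of done_1 in the frame of carrier between -0.062 and 0.062 m and y of done_1 in the frame of carrier between -0.062 and 0.062 m and z of each of done_1, done_2, done_3 in the frame of carrier below 0.014 m and angle between each of done_1, done_2, done_3's own z axis and vertical below 0.12 rad and x of done_2 in the frame of carrier between -0.062 and 0.062 m and y of done_2 in the frame of carrier between -0.062 and 0.062 m and x of done_3 in the frame of carrier between -0.062 and 0.062 m and y of done_3 in the frame of carrier between -0.062 and 0.062 m and value of joint switch below 0.4 rad and contact force between the fingers and done_1 below 0.2 N and contact force between the fingers and done_2 below 0.2 N and contact force between the fingers and done_3 below 0.2 N and contact force between the fingers and new_1 below 0.2 N and contact force between the fingers and new_2 below 0.2 N and contact force between the fingers and new_3 below 0.2 N), for 0.3 s.
2. the switch is turned on (value of joint switch above 1.05 rad), for 0.2 s.
At the end, for the whole second after the job is handed in: Each finished bottle upright (0.12 rad) on the floor of a carrier cell; each waiting bottle in a clamp lane, foot within 6 mm of platform height, axis within 8 mm of the lane point, upright within 0.08 rad; switch beyond 1.05 rad; all released and still (((horizontal distance between new_1 and lane_1 below 0.008 m and height (world z) of new_1 between 0.074 and 0.086 m and angle between new_1's own z axis and vertical below 0.08 rad) or (horizontal distance between new_1 and lane_2 below 0.008 m and height (world z) of new_1 between 0.074 and 0.086 m and angle between new_1's own z axis and vertical below 0.08 rad) or (horizontal distance between new_1 and lane_3 below 0.008 m and height (world z) of new_1 between 0.074 and 0.086 m and angle between new_1's own z axis and vertical below 0.08 rad)) and ((horizontal distance between new_2 and lane_1 below 0.008 m and height (world z) of new_2 between 0.074 and 0.086 m and angle between new_2's own z axis and vertical below 0.08 rad) or (horizontal distance between new_2 and lane_2 below 0.008 m and height (world z) of new_2 between 0.074 and 0.086 m and angle between new_2's own z axis and vertical below 0.08 rad) or (horizontal distance between new_2 and lane_3 below 0.008 m and height (world z) of new_2 between 0.074 and 0.086 m and angle between new_2's own z axis and vertical below 0.08 rad)) and ((horizontal distance between new_3 and lane_1 below 0.008 m and height (world z) of new_3 between 0.074 and 0.086 m and angle between new_3's own z axis and vertical below 0.08 rad) or (horizontal distance between new_3 and lane_2 below 0.008 m and height (world z) of new_3 between 0.074 and 0.086 m and angle between new_3's own z axis and vertical below 0.08 rad) or (horizontal distance between new_3 and lane_3 below 0.008 m and height (world z) of new_3 between 0.074 and 0.086 m and angle between new_3's own z axis and vertical below 0.08 rad)) and x of done_1 in the frame of carrier between -0.062 and 0.062 m and y of done_1 in the frame of carrier between -0.062 and 0.062 m and z of each of done_1, done_2, done_3 in the frame of carrier below 0.014 m and angle between each of done_1, done_2, done_3's own z axis and vertical below 0.12 rad and x of done_2 in the frame of carrier between -0.062 and 0.062 m and y of done_2 in the frame of carrier between -0.062 and 0.062 m and x of done_3 in the frame of carrier between -0.062 and 0.062 m and y of done_3 in the frame of carrier between -0.062 and 0.062 m and value of joint switch above 1.05 rad and contact force between the fingers and done_1 below 0.2 N and contact force between the fingers and done_2 below 0.2 N and contact force between the fingers and done_3 below 0.2 N and contact force between the fingers and new_1 below 0.2 N and contact force between the fingers and new_2 below 0.2 N and contact force between the fingers and new_3 below 0.2 N and linear speed of each of done_1, done_2, done_3, new_1, new_2, new_3 below 0.03 m/s); the robot touches nothing.
It fails at once if a bottle is tipped over (more than 0.7 rad) (angle between any of done_1, done_2, done_3, new_1, new_2, new_3's own z axis and vertical above 0.7 rad).
It fails at once if a bottle is squeezed hard (over 150 N summed over both fingers) (contact force between the fingers and done_1 above 150 N or contact force between the fingers and done_2 above 150 N or contact force between the fingers and done_3 above 150 N or contact force between the fingers and new_1 above 150 N or contact force between the fingers and new_2 above 150 N or contact force between the fingers and new_3 above 150 N).
Of new_1, new_2, new_3 only 2 to 3 are there at a start; the rules pass over those that are not, and their reading is None.
At some moment in a run one of carrier may be knocked a few centimetres aside while the robot is not near it.
It also fails if it takes over 210 s, if anything falls off the work surface, if the arm or the gripper's body presses on something with over 40 N, if the wrist force passes 120 N, or if a joint passes its speed limit or range.

## Working session

There is one attempt and no reset: what is moved stays moved. The work goes in short steps, each a Python script; the robot and the scene stay as the last script left them, time stands still between calls to the robot, and variables do not carry over. Pictures are saved under pics/ and viewed, at most 14 in all, crops included, and the job is handed in when it is done.

```bash
mkdir -p pics; ls
python3 - <<'E'
from plant import manip
import cv2
s=manip.sense();print(s)
for n in("scene","side","wrist"):
    cv2.imwrite(f"pics/{n}0.png",manip.snapshot(n));print(n,manip.camera_params(n))
E
```

```text
pics
{'clock': 0.0, 'joints': array([ 1.15840065,  0.33287497, -0.06468589,  1.46094323,  0.02161246,
        1.34991015, -0.0884842 ]), 'joint_velocities': array([ 0.00199028,  0.00141723,  0.00022958, -0.00013236,  0.0002355 ,
       -0.0006891 , -0.00053251]), 'joint_efforts': array([-1.99937790e-04, -6.23272634e+01,  2.39177572e-02, -3.89900208e+01,
       -6.15097792e-02,  3.98573920e-02,  1.07886663e-04]), 'position': array([ 0.2374465 , -0.57799752,  0.40395088]), 'eef_rot': array([-3.08073877e+00, -6.08191094e-01,  5.66661924e-04]), 'wrist_force': array([0.42422703, 0.75614708, 0.57161064]), 'wrist_torque': array([-0.0073867 , -0.07222628,  0.01025856]), 'grasp_force': 0.0, 'gripper_width': 0.08683477687426892}
scene {'fovy': 48.455803952310966, 'cx': 316.0599809186092, 'cy': 201.594809892671, 'R': array([[-0.5403406 , -0.8414455 ,  0.00122807],
       [-0.52314178,  0.33479562, -0.78373118],
       [ 0.65905592, -0.42412424, -0.62109896]]), 't': array([0.30113518, 0.32527606, 0.96004405])}
side {'fovy': 56.015722283606316, 'cx': 318.6646933681958, 'cy': 200.25037494641342, 'R': array([[-0.9676399 , -0.25206784,  0.01161181],
       [-0.14885564,  0.53306054, -0.83287962],
       [ 0.20375237, -0.80765603, -0.55333237]]), 't': array([0.49456817, 0.16368155, 1.11120755])}
wrist {'fovy': 59.951424760957, 'cx': 325.48626768881786, 'cy': 197.8371940717922, 'tool_from_camera': array([[-1.51806923e-04, -9.71057455e-01, -2.38845968e-01,
         6.56679854e-02],
       [ 9.99999839e-01, -1.70274689e-05, -5.66357678e-04,
         4.96759054e-04],
       [ 5.45898903e-04, -2.38846015e-01,  9.71057302e-01,
         1.97610037e-02],
       [ 0.00000000e+00,  0.00000000e+00,  0.00000000e+00,
         1.00000000e+00]])}
```

View pics/scene0.png

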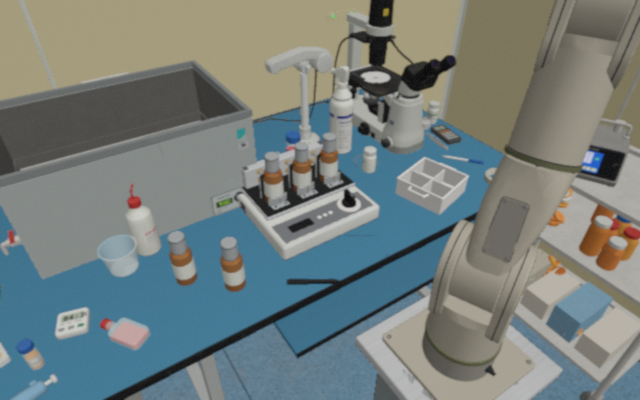

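View pics/side0.png

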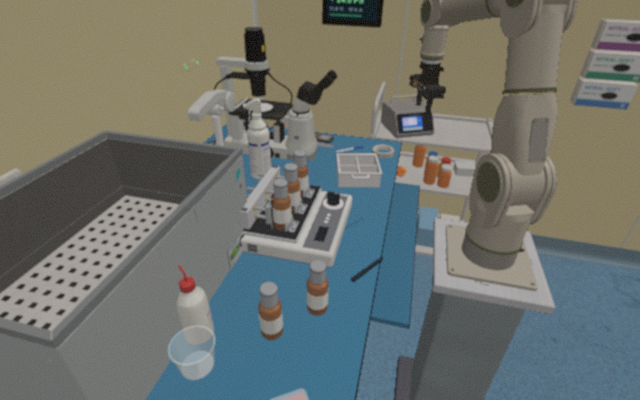

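Two waiting bottles are on the bench. In the scene view their caps are at (178,242) and (230,245), and the clamped caps are at about (272,157), (302,147) and (329,138). The carrier is near (432,185) and the switch near (348,200). I'll cast rays for rough positions, then look from overhead with the wrist camera.

```bash
cat > h.py <<'E'
import numpy as np,cv2
from scipy.spatial.transform import Rotation as Ro
from plant import manip
G=0.164
def down(yaw):  # tool z down, tool y (closing line) at angle yaw in world
    y=np.array([np.cos(yaw),np.sin(yaw),0]);z=np.array([0,0,-1.]);x=np.cross(y,z)
    return Ro.from_matrix(np.c_[x,y,z]).as_rotvec()
def cam(n):
    c=manip.camera_params(n);f=200/np.tan(np.radians(c["fovy"]/2))
    if n=="wrist":
        s=manip.sense();T=np.eye(4);T[:3,:3]=Ro.from_rotvec(s["eef_rot"]).as_matrix();T[:3,3]=s["position"]
        M=T@c["tool_from_camera"];R=M[:3,:3].T;t=-R@M[:3,3]
    else: R,t=c["R"],c["t"]
    return dict(f=f,cx=c["cx"],cy=c["cy"],R=np.array(R),t=np.array(t))
def ray(c,uv):
    d=c["R"].T@np.array([(uv[0]-c["cx"])/c["f"],(uv[1]-c["cy"])/c["f"],1]);return -c["R"].T@c["t"],d
def onz(c,uv,z):
    o,d=ray(c,uv);return o+d*(z-o[2])/d[2]
def proj(c,X):
    p=c["R"]@np.asarray(X)+c["t"];return p[:2]/p[2]*c["f"]+[c["cx"],c["cy"]]
E
python3 - <<'E'
from h import *
c=cam("scene");s=cam("side")
np.set_printoptions(precision=3,suppress=True)
for n,uv,z,uv2 in[("nA",(178,237),.146,(268,288)),("nB",(230,241),.146,(318,266)),("d1",(272,156),.226,(281,182)),("d2",(302,147),.226,(292,168)),("d3",(329,138),.226,(300,156)),("sw",(350,190),.1,(334,196)),("cl",(397,182),.06,0),("cb",(432,208),.06,0),("cr",(467,178),.06,0),("ct",(428,159),.06,0)]:
    print(n,onz(c,uv,z),onz(s,uv2,z) if uv2 else"")
E
```

```text
nA [0.509 0.411 0.146] [0.516 0.415 0.146]
nB [0.432 0.315 0.146] [0.43  0.323 0.146]
d1 [0.586 0.118 0.226] [0.588 0.118 0.226]
d2 [0.582 0.029 0.226] [0.583 0.036 0.226]
d3 [ 0.582 -0.058  0.226] [ 0.583 -0.043  0.226]
sw [ 0.49 -0.07  0.1 ] [ 0.474 -0.044  0.1  ]
cl [ 0.487 -0.247  0.06 ] 
cb [ 0.339 -0.248  0.06 ] 
cr [ 0.388 -0.442  0.06 ] 
ct [ 0.531 -0.417  0.06 ]
```

Run:
```python
from h import *
np.set_printoptions(precision=3,suppress=True)
for p in[(.58,.03),(.43,-.34),(.47,.36)]:
  for yw in(0,np.pi,np.pi/2,-np.pi/2):
    for z in(.37,.45,.6): print(p,round(yw,2),z,manip.inverse_kinematics([*p,z],down(yw)))
# view carrier, shaker, new
for i,(p,yw) in enumerate([((.43,-.34),0),((.56,.03),np.pi),((.47,.36),np.pi)]):
    for y in(yw,np.pi-yw):
      for z in(.6,.55,.5):
        try: manip.movep([*p,z],down(y));break
        except manip.PlanningError: continue
      else: continue
      break
    manip.wait(.3)
    c=cam("wrist");im=manip.snapshot("wrist");cv2.imwrite(f"pics/w{i}.png",im);np.savez(f"w{i}.npz",**c)
    print(i,p,y,z,manip.sense()["position"],manip.sense()["clock"])
a=np.hstack([cv2.resize(cv2.imread(f"pics/w{i}.png"),(400,250)) for i in(0,1)])
b=cv2.resize(cv2.imread("pics/w2.png"),(400,250));cv2.imwrite("pics/w.png",np.vstack([a,np.hstack([b,b*0])]))
```

```text
(0.58, 0.03) 0 0.37 [ 0.494  0.352 -0.768  1.598  0.252  1.294 -0.313]
(0.58, 0.03) 0 0.45 [ 0.507  0.306 -0.79   1.48   0.218  1.446 -0.286]
(0.58, 0.03) 0 0.6 [ 0.493  0.31  -0.847  1.172  0.235  1.755 -0.286]
(0.58, 0.03) 3.14 0.37 [ 0.851  0.659 -1.389  1.583  0.652  1.45   2.559]
(0.58, 0.03) 3.14 0.45 None
(0.58, 0.03) 3.14 0.6 None
(0.58, 0.03) 1.57 0.37 [ 0.568  0.381 -0.87   1.594  0.299  1.306  1.225]
(0.58, 0.03) 1.57 0.45 [ 0.567  0.328 -0.873  1.477  0.251  1.453  1.261]
(0.58, 0.03) 1.57 0.6 [ 0.523  0.322 -0.895  1.171  0.254  1.759  1.272]
(0.58, 0.03) -1.57 0.37 [ 0.461  0.341 -0.724  1.599  0.233  1.29  -1.87 ]
(0.58, 0.03) -1.57 0.45 [ 0.476  0.297 -0.748  1.481  0.202  1.442 -1.846]
(0.58, 0.03) -1.57 0.6 [ 0.466  0.301 -0.805  1.174  0.219  1.751 -1.847]
(0.43, -0.34) 0 0.37 [ 0.933  0.213 -0.394  1.697  0.086  1.249  0.519]
(0.43, -0.34) 0 0.45 [ 0.933  0.166 -0.391  1.58   0.064  1.408  0.536]
(0.43, -0.34) 0 0.6 [ 0.919  0.16  -0.392  1.279  0.062  1.714  0.54 ]
(0.43, -0.34) 3.14 0.37 [ 0.637  0.188 -0.058  1.713  0.012  1.24  -2.565]
(0.43, -0.34) 3.14 0.45 
[... 910 characters left out ...]
438  0.479  1.531  2.082]
(0.47, 0.36) 3.14 0.6 [ 0.067  0.471 -1.246  1.13   0.46   1.822  2.122]
(0.47, 0.36) 1.57 0.37 [ 0.069  0.479 -1.051  1.559  0.423  1.35   0.544]
(0.47, 0.36) 1.57 0.45 [ 0.062  0.418 -1.053  1.442  0.362  1.489  0.589]
(0.47, 0.36) 1.57 0.6 [-0.015  0.399 -1.056  1.134  0.354  1.789  0.615]
(0.47, 0.36) -1.57 0.37 [-1.009  0.284  0.336  1.618 -0.097  1.257 -2.226]
(0.47, 0.36) -1.57 0.45 [-1.008  0.24   0.336  1.501 -0.079  1.415 -2.24 ]
(0.47, 0.36) -1.57 0.6 [-0.988  0.239  0.335  1.193 -0.079  1.722 -2.244]
0 (0.43, -0.34) 0 0.6 [ 0.43 -0.34  0.6 ] 1.8583
1 (0.56, 0.03) 0.0 0.6 [0.56 0.03 0.6 ] 3.6667
2 (0.47, 0.36) 3.141592653589793 0.6 [0.47 0.36 0.6 ] 6.0583
```

View pics/w.png

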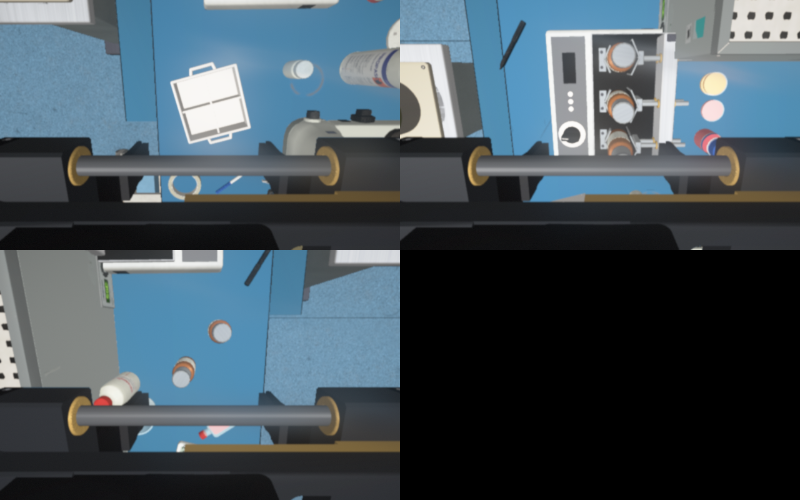

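The top-left panel shows the white carrier, rotated about 12°, at about (210,103). The top-right panel shows three clamped caps at (220,54), (222,105) and (224,146) within the panel, and the switch at (171,134). The lower panel shows the two new bottles at (220,81) and (182,129). I'll refine these with circle and contour fits.

```bash
cat >> h.py <<'E'
def caps(im,c,z,rois,r=.019):
    "cap-top circle centres near the expected world points"
    out=[];g=cv2.GaussianBlur(cv2.cvtColor(im,cv2.COLOR_BGR2GRAY),(3,3),0)
    for X in rois:
        X=np.array([X[0],X[1],z]);u=proj(c,X);rp=c["f"]*r/(c["R"]@X+c["t"])[2]
        x0,y0=np.maximum((u-2.6*rp).astype(int),0);x1,y1=(u+2.6*rp).astype(int)
        k=cv2.resize(g[y0:y1,x0:x1],None,fx=4,fy=4,interpolation=cv2.INTER_CUBIC)
        h=cv2.HoughCircles(k,cv2.HOUGH_GRADIENT,1,20,param1=80,param2=15,minRadius=int(3.5*rp),maxRadius=int(4.5*rp))
        if h is None: out.append(None);continue
        p=h[0,0];uv=np.array([x0,y0])+(p[:2]+.5)/4-.5
        out.append((onz(c,uv,z)[:2],p[2]/4/rp))
    return out
def carrier(im,c):
    "centre, yaw of carrier from its rim (z .06): opening removes the lugs"
    hsv=cv2.cvtColor(im,cv2.COLOR_BGR2HSV);m=((hsv[...,1]<70)&(hsv[...,2]>100)).astype(np.uint8)*255
    m[215:]=0
    # rectify onto plane z=.06, 1 px = 1 mm around (.44,-.34)
    w=np.float32([[.24,-.54],[.64,-.54],[.64,-.14],[.24,-.14]])
    H=cv2.getPerspectiveTransform(np.float32([proj(c,[*p,.06]) for p in w]),np.float32([[0,0],[400,0],[400,400],[0,400]]))
    b=cv2.warpPerspective(m,H,(400,400));b=cv2.morphologyEx(b,cv2.MORPH_CLOSE,np.ones((15,15)))
    b=cv2.morphologyEx(b,cv2.MORPH_OPEN,cv2.getStructuringElement(cv2.MORPH_ELLIPSE,(61,61)))
    cs=[k for k in cv2.findContours(b,0,2)[0] if 15000<cv2.contourArea(k)<45000]
    if not cs: return None
    (x,y),s,a=cv2.minAreaRect(max(cs,key=cv2.contourArea));a=(a+45)%90-45
    return np.array([.24+x/1000,-.54+y/1000]),np.radians(a),s
E
python3 - <<'E'
from h import *
np.set_printoptions(precision=4,suppress=True)
L=lambda i:(cv2.imread(f"pics/w{i}.png"),{k:v for k,v in np.load(f"w{i}.npz").items()})
im,c=L(1)
print(caps(im,c,.226,[(.586,.118),(.583,.032),(.583,-.05)]))
print([onz(c,(x*1.6,y*1.6),.07) for x,y in[(172,134)]])
im,c=L(2);print(caps(im,c,.146,[(.509,.413),(.431,.319)]))
im,c=L(0);print(carrier(im,c))
s=manip.snapshot("wrist")
E
```

```text
[(array([0.5616, 0.1109]), np.float64(1.0229358499714365)), (array([0.5937, 0.0282]), np.float64(1.0483916676463052)), (array([ 0.562 , -0.0199]), np.float64(0.920468265445473))]
[array([ 0.484 , -0.0575,  0.07  ])]
[None, None]
(array([ 0.4475, -0.3493]), np.float64(0.2606023801129429), (164.77525329589844, 182.55397033691406))
```

```bash
cat >> h.py <<'E'
def rect(im,c,x0,y0,x1,y1,z,s):
    "top view of plane z: column = (x-x0)*s, row = (y-y0)*s"
    w=[[x0,y0],[x1,y0],[x1,y1],[x0,y1]];W,Hh=(x1-x0)*s,(y1-y0)*s
    H=cv2.getPerspectiveTransform(np.float32([proj(c,[*p,z]) for p in w]),np.float32([[0,0],[W,0],[W,Hh],[0,Hh]]))
    return cv2.warpPerspective(im,H,(int(round(W)),int(round(Hh))))
E
python3 - <<'E'
from h import *
L=lambda i:(cv2.imread(f"pics/w{i}.png"),{k:v for k,v in np.load(f"w{i}.npz").items()})
im,c=L(1);a=rect(im,c,.42,-.1,.67,.18,.226,1000)
im,c=L(2);b=rect(im,c,.38,.25,.58,.45,.146,1000)
im,c=L(0);d=rect(im,c,.33,-.46,.57,-.22,.06,1000)
o=np.zeros((280,700,3),np.uint8)
o[:280,:250]=a;o[:200,250:450]=b;o[:240,460:700]=d
for x in range(0,700,50): cv2.line(o,(x,0),(x,5),(0,255,255),1)
cv2.imwrite("pics/rect.png",o)
E
```

```text
(no output)
```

View pics/rect.png

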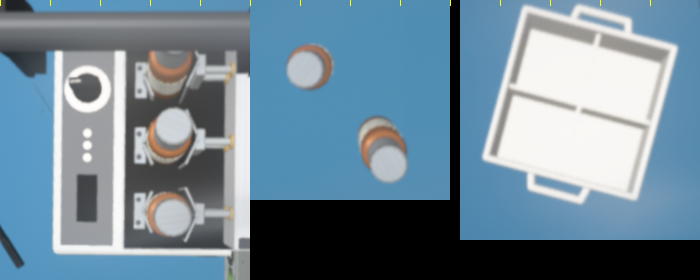

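Read from the top views: d1 is at about (.591,.113), d2 at (.594,.027), the new bottles at (.435,.319) and (.518,.413). The carrier corners give its centre at (.449,-.358) with yaw about 0.25. One more view with all three lanes clear.

```bash
cat >> h.py <<'E'
def capfit(im,c,z,X,win=.032,r=.019,s=4000):
    k=rect(im,c,X[0]-win,X[1]-win,X[0]+win,X[1]+win,z,s)
    g=cv2.GaussianBlur(cv2.cvtColor(k,cv2.COLOR_BGR2GRAY),(0,0),3)
    h=cv2.HoughCircles(g,cv2.HOUGH_GRADIENT,1.5,8,param1=40,param2=8,minRadius=int(r*s*.93),maxRadius=int(r*s*1.07))
    if h is None: return None,k
    p=h[0,0];cv2.circle(k,(int(p[0]),int(p[1])),int(p[2]),(0,255,0),1)
    return np.array(X[:2])-win+p[:2]/s,k
E
python3 - <<'E'
from h import *
np.set_printoptions(precision=4,suppress=True)
manip.movep([.585,-.10,.6],down(0));manip.wait(.3)
c=cam("wrist");im=manip.snapshot("wrist");cv2.imwrite("pics/w3.png",im);np.savez("w3.npz",**c)
ks=[]
for X in[(.591,.113),(.594,.025),(.596,-.06)]:
    p,k=capfit(im,c,.226,X);print(p);ks.append(k)
im2=cv2.imread("pics/w2.png");c2=dict(np.load("w2.npz"))
for X in[(.435,.319),(.518,.413)]:
    p,k=capfit(im2,c2,.146,X);print(p);ks.append(k)
T=rect(im,c,.43,-.15,.73,.16,.10,826)
o=np.zeros((256+256,768,3),np.uint8)
for i,k in enumerate(ks): o[256*(i//3):256*(i//3)+256,256*(i%3):256*(i%3)+256]=k[:256,:256]
o[256:,512:]=T[:256,:256].shape==(256,256,3) and T[:256,:256] or 0 if False else cv2.resize(T,(256,256))
cv2.imwrite("pics/fit.png",o)
E
```

```text
None
[0.5937 0.0251]
[ 0.5949 -0.0671]
[0.4339 0.3191]
[0.5177 0.4142]
```

View pics/fit.png

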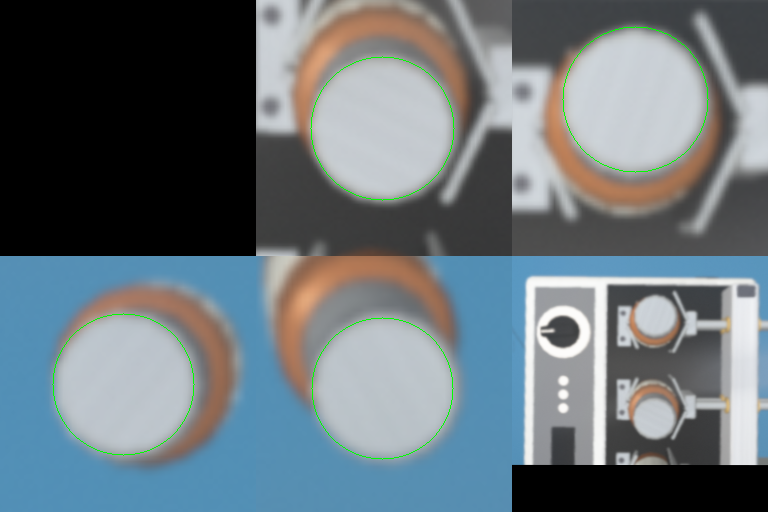

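The fits are good: d2 (.5937,.0251), d3 (.5949,-.0671), new (.4339,.3191) and (.5177,.4142). Lane spacing comes out at 92.2 mm, so shaker yaw is about 0.014. Next I'll do the first transfer (lane 3), looking at the carrier with the bottle in hand just before placing it.

```bash
cat >> h.py <<'E'
YS=.014; EX=np.array([np.cos(YS),np.sin(YS)]);EY=np.array([-EX[1],EX[0]])
L2=np.array([.5940,.0250]); LANE={i:L2+EY*.092*(2-i) for i in(1,2,3)}
GH=.123+G     # TCP height over the foot when gripping
def carrier(im,c,rows=168):
    hsv=cv2.cvtColor(im,cv2.COLOR_BGR2HSV);m=((hsv[...,1]<80)&(hsv[...,2]>110)).astype(np.uint8)*255
    m[rows:]=0
    b=rect(m,c,.24,-.54,.64,-.14,.06,1000)
    f=np.zeros_like(b);cs=cv2.findContours(b,0,2)[0]
    cv2.drawContours(f,[k for k in cs if cv2.contourArea(k)>2000],-1,255,-1)
    f=cv2.morphologyEx(f,cv2.MORPH_OPEN,cv2.getStructuringElement(cv2.MORPH_ELLIPSE,(109,109)))
    cs=[k for k in cv2.findContours(f,0,2)[0] if 15000<cv2.contourArea(k)<32000]
    if not cs: return None
    (x,y),s,a=cv2.minAreaRect(min(cs,key=lambda k:abs(cv2.contourArea(k)-24336)));a=(a+45)%90-45
    return np.array([.24+x/1000,-.54+y/1000]),np.radians(a),s
def at(p,foot): return np.array([p[0],p[1],foot+GH])
def line(p,foot,v=.15,**k): return manip.servo_line(at(p,foot),max_speed=v,**k)
def grab(p,foot,yaw=YS):
    manip.gripper_to(.062,40)
    manip.movep(at(p,foot+.10),down(yaw)); line(p,foot,.12)
    manip.gripper_to(.030,40); s=manip.sense(); print("grip",s["gripper_width"],s["grasp_force"],"t",s["clock"])
def unload(i):
    p=LANE[i];grab(p,.08)
    line(p+EX*.007,.08,.05);line(p+EX*.007,.117,.06);line(p-EX*.065,.117,.1);line(p-EX*.065,.30,.25)
    s=manip.sense();print("up",s["gripper_width"],s["grasp_force"],s["wrist_force"])
def look(tag):
    manip.movep([.45,-.45,.6],down(YS));manip.wait(.2)
    c=cam("wrist");im=manip.snapshot("wrist");cv2.imwrite(f"pics/{tag}.png",im);np.savez(f"{tag}.npz",**c)
    r=carrier(im,c);print("carrier",r);return r
E
python3 - <<'E'
from h import *
print(LANE)
im=cv2.imread("pics/w0.png");c=dict(np.load("w0.npz"));print(carrier(im,c,215))
unload(3);look("c3")
E
```

```text
{1: array([0.59271204, 0.11699098]), 2: array([0.594, 0.025]), 3: array([ 0.59528796, -0.06699098])}
(array([ 0.44782355, -0.35029413]), np.float64(0.24497867926188402), (165.40928649902344, 177.05099487304688))
grip 0.0371588579265371 39.9883023602888 t 11.2417
up 0.03740077712772403 39.88141793059185 [-0.79750794  0.1151104  -3.82774319]
carrier (array([ 0.44978667, -0.35761967]), np.float64(0.5112307226008346), (176.00274658203125, 188.0638427734375))
```

View pics/c3.png

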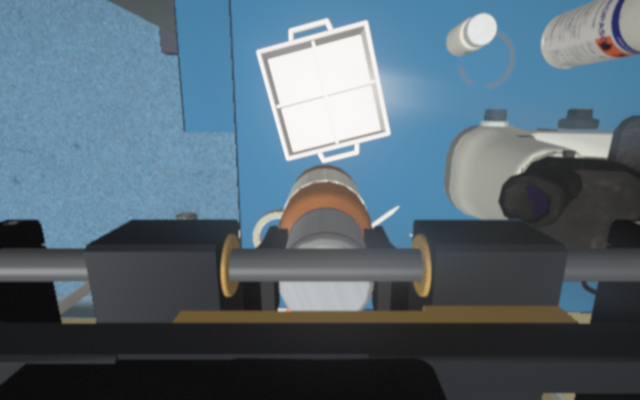

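The picture shows the carrier's rim corners at (257,50), (368,20), (389,134) and (287,160), in the clear, with the held bottle below it. I'll segment by "not blue" so that the lug loops open away.

```bash
cat >> h.py <<'E'
def carrier(im,c,rows=164):
    hsv=cv2.cvtColor(im,cv2.COLOR_BGR2HSV)
    blue=(hsv[...,0]>90)&(hsv[...,0]<125)&(hsv[...,1]>80)
    m=(~blue).astype(np.uint8)*255;m[rows:]=0
    b=rect(m,c,.24,-.54,.64,-.14,.06,1000)
    f=cv2.morphologyEx(b,cv2.MORPH_OPEN,cv2.getStructuringElement(cv2.MORPH_ELLIPSE,(31,31)))
    cs=[k for k in cv2.findContours(f,0,2)[0] if 18000<cv2.contourArea(k)<32000]
    if not cs: return None
    (x,y),s,a=cv2.minAreaRect(min(cs,key=lambda k:abs(cv2.contourArea(k)-24336)));a=(a+45)%90-45
    return np.array([.24+x/1000,-.54+y/1000]),np.radians(a),s
E
python3 - <<'E'
from h import *
for t,r in(("w0",215),("c3",164)):
    im=cv2.imread(f"pics/{t}.png");c=dict(np.load(f"{t}.npz"));print(carrier(im,c,r))
q=np.array([onz(c,u,.06)[:2] for u in[(257,50),(368,20),(389,134),(287,160)]]);print(q.mean(0),np.arctan2(*(q[1]-q[0])[::-1]),np.linalg.norm(q-np.roll(q,1,0),axis=1))
E
```

```text
(array([ 0.44945172, -0.35682068]), np.float64(0.2629947476544315), (165.64024353027344, 168.6484832763672))
(array([ 0.46498828, -0.3535993 ]), np.float64(0.2629947476544315), (196.94850158691406, 169.0941925048828))
[ 0.45019394 -0.35726774] 0.2598649776972966 [0.15889355 0.15886634 0.1582401  0.15670903]
```

```bash
sed -i 's/(hsv\[...,1\]>80)$/(hsv[...,1]>SAT)/; 1i SAT=50' h.py
cat >> h.py <<'E'
def place(cc,yaw,cell):
    R=np.array([[np.cos(yaw),-np.sin(yaw)],[np.sin(yaw),np.cos(yaw)]]);p=cc+R@np.array(cell)*.038
    manip.movep(at(p,.25),down(YS)); line(p,.03,.2)
    print("touch",line(p,.0,.03,until_force=4)); s=manip.sense();print("foot",s["position"][2]-GH,s["position"][:2]-p)
    manip.gripper_to(.058,40); line(p,.12,.2); print("t",manip.sense()["clock"],manip.sense()["gripper_width"])
E
python3 - <<'E'
from h import *
for t in("w0","c3"):
    im=cv2.imread(f"pics/{t}.png");c=dict(np.load(f"{t}.npz"));print(carrier(im,c,215 if t=="w0" else 164))
place(np.array([.450,-.357]),.26,(1,1))
im=np.hstack([manip.snapshot("side")[100:230,270:450],manip.snapshot("scene")[120:250,350:530]]);cv2.imwrite("pics/p1.png",cv2.resize(im,None,fx=2,fy=2))
E
```

```text
(array([ 0.44956226, -0.3569834 ]), np.float64(0.2606023801129429), (163.80902099609375, 166.5789031982422))
(array([ 0.45057468, -0.35778009]), np.float64(0.2606023801129429), (165.22616577148438, 167.86721801757812))
touch True
foot 0.004068921035724649 [-1.87649014e-04 -1.06800915e-05]
t 19.8833 0.05778860411658112
```

View pics/p1.png

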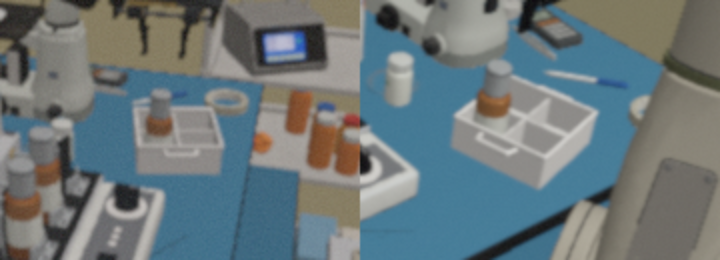

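First bottle is standing on the cell floor (foot 4.1 mm). On to lane 2.

Run:
```python
from h import *
unload(2);r=look("c2");p0=np.array([.4500,-.3573])
if r and np.linalg.norm(r[0]-p0)<.006 and abs(r[1]-.26)<.06: place(p0,.26,(-1,1))
else: print("CHECK")
```

```text
grip 0.03738968902251009 39.99434729106724 t 23.275
up 0.037176409107994614 39.90789643954486 [-0.38029973 -1.45655146 -3.53820298]
carrier (array([ 0.45013342, -0.35709819]), np.float64(0.26171350085399436), (165.41859436035156, 166.64328002929688))
touch True
foot 0.004000484875966159 [-1.67162606e-04 -1.99841608e-05]
t 32.1833 0.05796666041094363
```

Run:
```python
from h import *
unload(1);r=look("c1");p0=np.array([.4500,-.3573])
if r and np.linalg.norm(r[0]-p0)<.006 and abs(r[1]-.26)<.06: place(p0,.26,(-1,-1))
else: print("CHECK")
im=np.hstack([manip.snapshot("side")[100:270,230:450],manip.snapshot("scene")[100:270,230:490]]);cv2.imwrite("pics/p2.png",cv2.resize(im,None,fx=1.6,fy=1.6))
```

```text
grip 0.037291543725348944 39.999557943083346 t 35.9083
up 0.037532518931868916 39.998227008618414 [ 1.071541    0.33263194 -4.35788197]
carrier (array([ 0.45022507, -0.35707364]), np.float64(0.26171350085399436), (165.0908660888672, 166.64328002929688))
touch True
foot 0.004114942552743028 [-1.17505039e-04  2.24937978e-05]
t 44.9167 0.057919058308556176
```

View pics/p2.png

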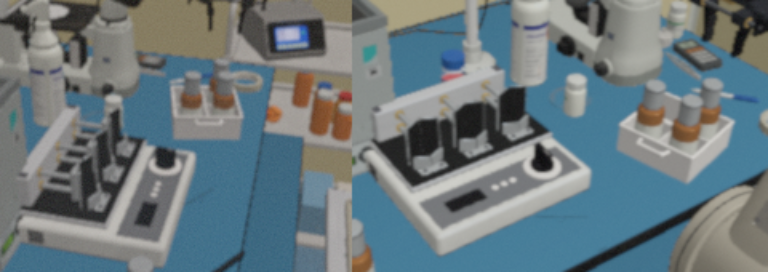

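All three finished bottles stand in the carrier and the lanes are empty. Next I'll re-measure the new bottles with the gripper at the same yaw, then load the first.

```bash
cat >> h.py <<'E'
def load(i):
    p=LANE[i]
    manip.movep(at(p-EX*.075,.22),down(YS)); line(p-EX*.075,.117,.15); line(p+EX*.0085,.117,.06)
    s=manip.sense();print("in",s["gripper_width"],s["grasp_force"],s["wrist_force"])
    print("touch",line(p+EX*.0085,.0795,.03,until_force=8)); s=manip.sense();print("foot",s["position"][2]-GH,s["wrist_force"])
    line(p,s["position"][2]-GH,.03); print("at lane",manip.sense()["wrist_force"])
    manip.gripper_to(.058,40); line(p,.19,.2); print("t",manip.sense()["clock"])
E
python3 - <<'E'
from h import *
manip.movep([.476,.28,.6],down(YS));manip.wait(.2)
c=cam("wrist");im=manip.snapshot("wrist")
P=[]
for X in[(.434,.319),(.518,.414)]:
    p,k=capfit(im,c,.146,X);print(p);P.append(p)
np.save("P.npy",P)
p=P[0] if np.linalg.norm(P[0]-[.434,.319])<.008 else np.array([.434,.319])
grab(p,.0); line(p,.28,.25); load(1)
r=[manip.snapshot("side")[100:270,200:420],manip.snapshot("scene")[100:270,190:420]]
cv2.imwrite("pics/p3.png",cv2.resize(np.hstack(r),None,fx=1.7,fy=1.7))
E
```

```text
[0.4344375 0.3190625]
[0.5176875 0.4144375]
grip 0.037270139313726615 39.984051967039704 t 50.6167
in 0.03676061576845889 40.008454313501716 [-6.53565709 -1.12201902 -0.42567158]
touch True
foot 0.10367682415225976 [-1.95478454 -0.97528525  5.54947702]
at lane [ 0.32744867  0.43211133 -2.65179429]
t 57.475
```

View pics/p3.png

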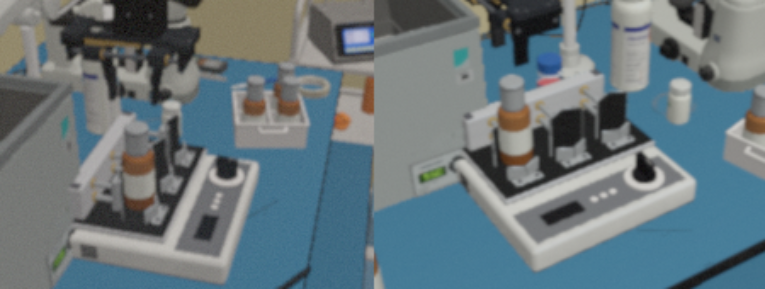

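The bottle touched down at 104 mm, which is the top of the front stop. Its foot had not cleared the stop, probably because the spring tilted it in the grip. I'll measure how it stands before regripping.

Run:
```python
from h import *
line(LANE[1],.30,.2)
manip.movep([.585,.01,.6],down(YS));manip.wait(.2)
c=cam("wrist");im=manip.snapshot("wrist")
for z in(.226,.25):
    p,k=capfit(im,c,z,LANE[1]);print(z,p, p is not None and ((p-LANE[1])@EX,(p-LANE[1])@EY))
u=proj(c,[*LANE[1],.2]).astype(int);print(u)
k=im[max(0,u[1]-100):u[1]+100,u[0]-100:u[0]+100]
r=manip.snapshot("side")[150:250,230:330];q=manip.snapshot("scene")[130:230,230:330]
f=lambda a:cv2.resize(a,(400,400),interpolation=cv2.INTER_CUBIC)
cv2.imwrite("pics/l1.png",cv2.resize(np.hstack([cv2.resize(k,(266,266)),cv2.resize(r,(266,266)),cv2.resize(q,(266,266))]),None,fx=1,fy=1))
```

```text
0.226 [0.59314954 0.12005348] (np.float64(0.00048033032855961203), np.float64(0.003056074429820388))
0.25 [0.59239954 0.11742848] (np.float64(-0.00030634276324194125), np.float64(0.0004418315699424453))
[333  71]
```

View pics/l1.png

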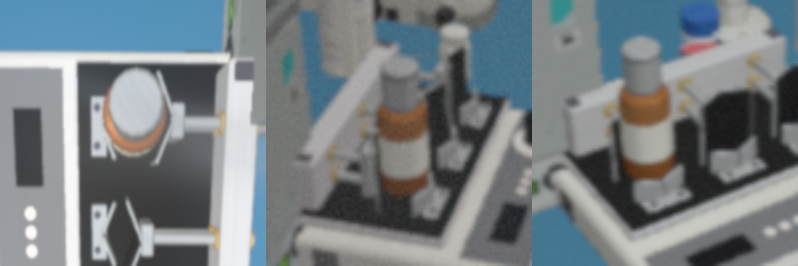

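The cap sits at x≈0 with its top near 250 mm, so the bottle is upright, perched on the stop and backed by the jaw. I'll regrip it, lift, press further back (14 mm) and lower, releasing only if the foot is at platform height.

```bash
cat >> h.py <<'E'
def seat(i,backs=(.013,.017)):
    p=LANE[i]
    for b in backs:
        line(p+EX*b,.117,.06); s=manip.sense();print("in",b,(s["position"][:2]-p)@EX,s["wrist_force"])
        t=line(p+EX*b,.0795,.03,until_force=10); s=manip.sense();f=s["position"][2]-GH;print("touch",t,"foot",f,s["wrist_force"])
        if f<.086: break
        line(p+EX*b,.117,.06)
    else: print("NOT SEATED, still held");return False
    f=max(f,.080);line(p+EX*.001,f,.03); print("at lane",manip.sense()["wrist_force"])
    manip.gripper_to(.058,40); line(p,.19,.2); print("t",manip.sense()["clock"]);return True
E
python3 - <<'E'
from h import *
manip.gripper_to(.058,40)
p=LANE[1];manip.movep(at(p,.22),down(YS));line(p,.104,.1)
manip.gripper_to(.030,45);s=manip.sense();print(s["gripper_width"],s["grasp_force"],s["wrist_force"])
line(p+EX*.004,.117,.05)
seat(1)
E
```

```text
0.03674559231568236 44.99475977383554 [-2.46017339  0.86188218  1.13484735]
in 0.013 0.012744106860934464 [-6.40005045 -0.91225799  0.75152158]
touch True foot 0.11277760385339108 [-1.48889796 -1.26869093  6.15385323]
in 0.017 0.015481131676224842 [-18.18028381  -2.11305289   4.20280747]
touch True foot 0.11352831563778853 [-3.53551192 -0.91159615  5.22580822]
NOT SEATED, still held
```

It still catches, and there is an upward load even at 117 mm, so the bottle probably isn't hanging straight. I'll look at it as held, pressed back.

Run:
```python
from h import *
s=manip.sense();print((s["position"][:2]-LANE[1])@EX,(s["position"][:2]-LANE[1])@EY,s["position"][2]-GH,s["wrist_force"],s["wrist_torque"],s["gripper_width"])
k=manip.snapshot("wrist")[60:330,200:470];r=manip.snapshot("side")[120:255,220:355];q=manip.snapshot("scene")[90:225,220:355]
f=lambda a:cv2.resize(a,(266,266),interpolation=cv2.INTER_CUBIC)
cv2.imwrite("pics/l2.png",np.hstack([f(k),cv2.resize(r,(266,266)),f(q)]))
```

```text
0.016003700295932205 0.00046778286118770413 0.11696536913737376 [-10.67506819  -1.67623557   0.2311361 ] [ 0.04040877  2.35381967 -0.20273618] 0.03724411172545352
```

View pics/l2.png

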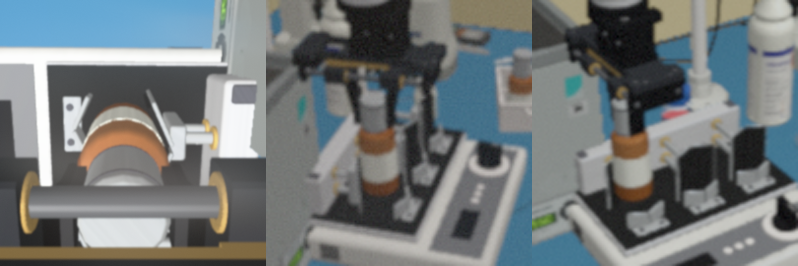

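Run:
```python
from h import *
p=LANE[1]+EX*.016
for n in("side","scene"):
    c=cam(n);print(n,[proj(c,[*p,.117+h]).round(1) for h in(0,.05,.092,.1,.146)],"dx10mm",proj(c,[p[0]-.01,p[1],.117])-proj(c,[*p,.117]))
print("seen side cap base ~",(372-266)/1.97+220,"foot",(381-266)/1.97+220,192/1.97+120)
print("seen scene body top",(631-532)/1.97+220,133/1.97+90,"foot",(632-532)/1.97+220,198/1.97+90)
```

```text
side [array([275.8, 213.6]), array([274.9, 199. ]), array([274.1, 186.1]), array([273.9, 183.6]), array([273. , 168.7])] dx10mm [3.30716891 0.54653899]
scene [array([270.8, 185.2]), array([269.6, 170.4]), array([268.6, 157.3]), array([268.4, 154.8]), array([267.3, 139.6])] dx10mm [1.70660872 1.79931268]
seen side cap base ~ 273.8071065989848 foot 278.3756345177665 217.46192893401016
seen scene body top 270.25380710659897 157.51269035532994 foot 270.76142131979697 190.50761421319797
```

In the side view the foot sits about 8 mm further forward than a straight bottle would, so the spring tilts the bottle in the pads by about 0.065 rad. I'll quantify that with the amber bands, both free and pressed, then compensate by tilting the tool.

```bash
cat >> h.py <<'E'
def gpose(p,foot,a=0):
    "TCP pose with the grasp point over p at cap height, tool tilted so the foot swings back (+x) by a"
    R=(Ro.from_rotvec(-a*np.array([EY[0],EY[1],0]))*Ro.from_rotvec(down(YS)))
    return np.array([p[0],p[1],foot+.123])-G*R.as_matrix()[:,2],R.as_rotvec()
def gl(p,foot,a,v=.1,**k):
    t,r=gpose(p,foot,a);return manip.servo_line(t,max_speed=v,rot=r,**k)
def tilt():
    "foot offset in x (m) against a straight vertical bottle below the grasp point, side camera amber bands"
    s=manip.sense();g=s["position"]+G*Ro.from_rotvec(s["eef_rot"]).as_matrix()[:,2]
    c=cam("side");im=manip.snapshot("side").astype(int);m=(im[...,2]-im[...,0]>45)&(im[...,2]>70)
    o=[]
    for h in(.008,.014,.08,.088):
        X=np.array([g[0],g[1],g[2]-.123+h])
        ax=X-np.array([0,0,0]);u=proj(c,ax);pp=c["f"]*.026/(c["R"]@X+c["t"])[2]
        row=m[int(round(u[1])),int(u[0]-2*pp):int(u[0]+2*pp)+1];k=np.flatnonzero(row)+int(u[0]-2*pp)
        du=(proj(c,X+[-.01,0,0])-u)[0]
        o.append(None if len(k)<6 else round(-(k.min()+k.max()-2*u[0])/2/du*.01,4))
    return o
E
python3 - <<'E'
from h import *
print("pressed",tilt())
p=LANE[1]
gl(p+EX*.016,.122,0,.05);gl(p-EX*.065,.122,0);manip.wait(.2);print("free",tilt(),manip.sense()["wrist_force"],manip.sense()["wrist_torque"])
E
```

```text
pressed [None, None, np.float64(0.0005), np.float64(-0.0029)]
free [None, None, np.float64(-0.0026), np.float64(0.0001)] [-0.36836795 -0.15143423 -3.22881255] [ 0.0002713  -0.1393428  -0.00233183]
```

```bash
sed -i 's/(im\[...,2\]-im\[...,0\]>45)&(im\[...,2\]>70)/(im[...,2]-im[...,0]>18)\&(im[...,2]>45)/; s/in(.008,.014,.08,.088)/in(.004,.008,.012,.016,.078,.084,.088)/' h.py
python3 - <<'E'
from h import *
print("free",tilt())
im=manip.snapshot("side");cv2.imwrite("pics/l3.png",cv2.resize(im[110:260,220:370],(600,600),interpolation=cv2.INTER_CUBIC))
s=manip.sense();c=cam("side");print([proj(c,[s["position"][0],s["position"][1],.122+h]).round(1) for h in(0,.008,.09,.1,.146)])
E
```

```text
free [np.float64(-0.0016), np.float64(-0.0017), None, None, np.float64(-0.0025), np.float64(-0.0011), np.float64(0.0002)]
[array([303. , 216.4]), array([303. , 214.1]), array([302.6, 189.2]), array([302.6, 186. ]), array([302.4, 170.9])]
```

View pics/l3.png

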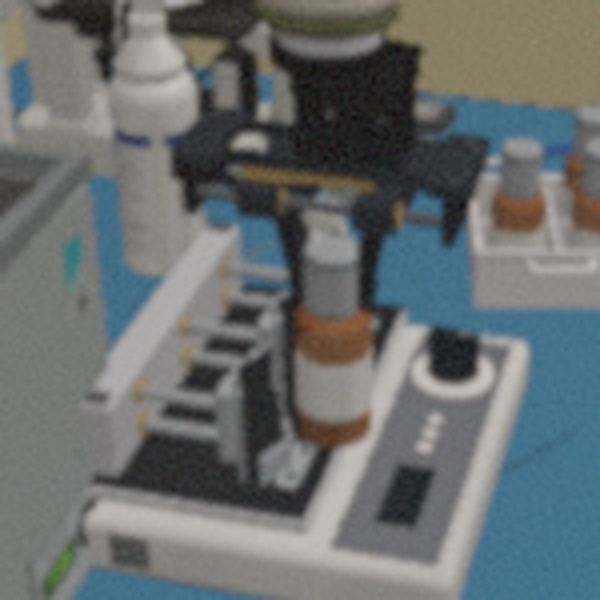

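The bottle hangs straight when free, so the tilt is elastic under spring load. I'll pre-tilt the tool by 0.09 rad, press, and check the foot position before lowering.

Run:
```python
from h import *
p=LANE[1];a=.09
gl(p-EX*.065,.122,a,.05);gl(p+EX*.010,.122,a,.06);manip.wait(.2)
s=manip.sense();print(tilt(),s["wrist_force"],s["wrist_torque"])
t=gl(p+EX*.010,.0795,a,.03,until_force=12);s=manip.sense();g=gpose(p+EX*.010,0,a)[0];print("touch",t,"foot",s["position"][2]-g[2],s["wrist_force"],s["wrist_torque"],tilt())
```

```text
[np.float64(0.0071), np.float64(0.0083), np.float64(0.0081), None, np.float64(0.0059), np.float64(0.0041), np.float64(0.001)] [-7.19457013 -0.31306087  1.13212561] [-0.27040993  2.24224252 -0.05246579]
touch True foot 0.08211915855979324 [-3.01773343 -0.89529509  7.51639259] [-0.32611303  0.98358456 -0.05714269] [np.float64(0.0077), np.float64(0.0091), None, None, np.float64(0.0037), np.float64(0.0034), np.float64(0.0017)]
```

Landed past the stop (foot 82 mm). Now bring it forward and upright, then release.

Run:
```python
from h import *
p=LANE[1]
gl(p+EX*.006,.082,.05,.03);print(tilt(),manip.sense()["wrist_force"])
gl(p+EX*.0005,.081,.02,.03);s=manip.sense();print(tilt(),s["wrist_force"],s["wrist_torque"])
manip.gripper_to(.058,40);print(manip.sense()["wrist_force"]);gl(p,.13,.02,.1);gl(p,.30,0,.25)
manip.movep([.585,.01,.6],down(YS));manip.wait(.2)
c=cam("wrist");im=manip.snapshot("wrist");cv2.imwrite("pics/l4.png",im);np.savez("l4.npz",**c)
for z in(.222,.226,.23):
    q,k=capfit(im,c,z,p)
    if q is not None: print(z,(q-p)@EX,(q-p)@EY)
print(manip.sense()["clock"])
```

```text
[np.float64(0.0066), np.float64(0.0049), None, None, np.float64(0.0013), np.float64(0.001), np.float64(0.0052)] [-5.73508052 -0.9065443   3.43528628]
[np.float64(0.0089), None, None, None, np.float64(0.0008), np.float64(0.0078), np.float64(0.0076)] [-5.71060651 -1.55702393  5.83035561] [-0.35526505  2.0247467  -0.01243533]
[-0.10546269  0.81167332 -0.39443487]
0.222 -0.0006760588231249645 0.000822043583181767
0.226 -0.0006813086361895464 0.0004470814351593878
0.23 0.0004383317197382352 5.636979579090215e-05
72.825
```

Lane 1 is seated: the cap is within 1 mm of the lane axis at platform height. Now the second bottle goes into lane 2 with the same method.

Run:
```python
from h import *
q=np.load("P.npy")[1];grab(q,.0);line(q,.30,.25)
p=LANE[2];a=.09
manip.movep(at(p-EX*.08,.25),down(YS));gl(p-EX*.075,.122,a,.15);gl(p+EX*.010,.122,a,.06);manip.wait(.1)
s=manip.sense();print(tilt(),s["wrist_force"],s["wrist_torque"])
t=gl(p+EX*.010,.0795,a,.03,until_force=12);s=manip.sense();f=s["position"][2]-gpose(p,0,a)[0][2];print("touch",t,"foot",f,s["wrist_force"])
if f<.086:
    gl(p+EX*.006,.082,.05,.03);gl(p+EX*.0005,.081,.02,.03);print(manip.sense()["wrist_force"])
    manip.gripper_to(.058,40);gl(p,.13,.02,.1);gl(p,.30,0,.25)
    manip.movep([.585,-.04,.6],down(YS));manip.wait(.2)
    c=cam("wrist");im=manip.snapshot("wrist");cv2.imwrite("pics/l5.png",im)
    for i in(1,2):
        k,_=capfit(im,c,.226,LANE[i])
        if k is not None: print(i,(k-LANE[i])@EX,(k-LANE[i])@EY)
    o=np.hstack([im[:230,150:500],cv2.resize(manip.snapshot("side")[90:260,220:420],(271,230)),]);cv2.imwrite("pics/fin.png",o)
print(manip.sense()["clock"])
```

```text
grip 0.037522933753866214 39.99870066996664 t 76.4583
[np.float64(-0.01), np.float64(-0.0101), None, None, np.float64(0.0047), np.float64(0.0029), np.float64(0.0012)] [-8.45549838  0.11986296 -0.10795603] [-0.13946943  2.60159381 -0.01924414]
touch True foot 0.08152238953891033 [-1.17630726 -0.4032944   7.6322154 ]
[-7.08027606 -1.27451875  2.19742395]
1 0.00044358153280281713 0.00043133194381328135
2 -0.00367576345715445 0.0008640421920031438
86.6417
```

View pics/fin.png

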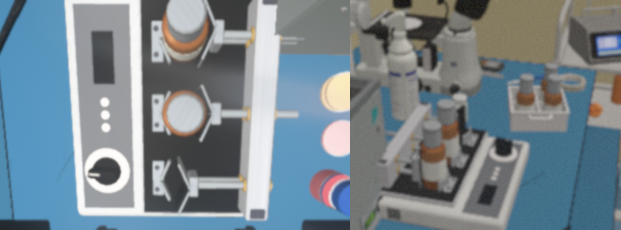

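Both bottles stand upright in their lanes in the view (caps at about (185,15) and (185,113)). The −3.7 mm fit for lane 2 looks suspect, so I'll refit it and verify the carrier and switch.

Run:
```python
from h import *
im=cv2.imread("pics/l5.png");c=cam("wrist")
for w in(.026,.028,.03,.034):
  for i in(1,2):
    k,_=capfit(im,c,.226,LANE[i],win=w)
    if k is not None: print(w,i,((k-LANE[i])@EX).round(4),((k-LANE[i])@EY).round(4))
g=rect(im,c,.56,-.005,.63,.055,.226,4000);hs=cv2.cvtColor(g,cv2.COLOR_BGR2HSV)
m=((hs[...,1]<45)&(hs[...,2]>140)).astype(np.uint8);m=cv2.morphologyEx(m,cv2.MORPH_OPEN,cv2.getStructuringElement(2,(61,61)))
cs=max(cv2.findContours(m,0,2)[0],key=cv2.contourArea);(x,y),r=cv2.minEnclosingCircle(cs);k=np.array([.56+x/4000,-.005+y/4000]);print("blob",(k-LANE[2])@EX,(k-LANE[2])@EY,r/4)
# switch: bright disc on plane z=.07, black bar inside
z=.07;w=LANE[2]-EX*.113-EY*.085;print("switch nominal",w)
g=rect(im,c,w[0]-.04,w[1]-.04,w[0]+.04,w[1]+.04,z,4000);b=(cv2.cvtColor(g,cv2.COLOR_BGR2GRAY)>190).astype(np.uint8)
cs=min([q for q in cv2.findContours(b,0,2)[0] if cv2.contourArea(q)>8000],key=lambda q:np.linalg.norm(np.array(cv2.minEnclosingCircle(q)[0])-160));(x,y),r=cv2.minEnclosingCircle(cs);print("disc",w-.04+np.array([x,y])/4000,r/4)
r=look("c9")
```

```text
0.026 1 0.002 0.0012
0.026 2 -0.0003 -0.0003
0.028 1 0.0011 0.0003
0.028 2 -0.002 -0.0019
0.03 1 0.0006 -0.0006
0.03 2 -0.0002 -0.0006
0.034 1 0.0011 0.0003
0.034 2 -0.002 -0.0019
blob 0.00037060324118493726 0.0005106126483429501 18.785627365112305
switch nominal [ 0.48220103 -0.06157362]
disc [ 0.48385132 -0.05926641] 34.45512771606445
carrier (array([ 0.45012466, -0.35719876]), np.float64(0.26171350085399436), (164.7631378173828, 166.45352172851562))
```

Both lanes are seated within 0.5 mm and the carrier hasn't moved. I'll turn the switch by pushing the bar's front end round with closed fingertips. A gripped turn would swing the gripper body into jaw 3.

Run:
```python
from h import *
w=LANE[2]-EX*.113-EY*.085;r0=manip.sense()["eef_rot"]
W=lambda x,y,z:np.array([*(w+EX*x+EY*y),z+.182])
js=[(np.abs(j-manip.sense()["joints"]).max(),y) for y in(YS+np.pi/2,YS-np.pi/2) for j in[manip.inverse_kinematics(W(-.016,-.04,.2),down(y))] if j is not None]
y=min(js)[1]
manip.gripper_to(0.0,20);manip.movep(W(-.016,-.042,.2),down(y));manip.servo_line(W(-.016,-.042,.080),max_speed=.12)
for th in np.arange(0,1.36,.1):
    d=np.array([-np.cos(th),np.sin(th)]);n=np.array([np.sin(th),np.cos(th)])
    q=.016*d-n*(.007+.0095*n[0]+.014*n[1]);t=manip.servo_line(W(*q,.080),max_speed=.04,until_force=9)
    s=manip.sense();print(round(th,2),t,s["wrist_force"].round(1),s["wrist_torque"][2].round(2))
    if t and th>1: break
q=W(-.05,.0,.080);manip.servo_line(W(q0:=-.045,0.,.080),max_speed=.1);manip.servo_line(W(-.045,0,.25),max_speed=.25)
manip.movep([.53,-.13,.6],down(YS));manip.wait(.2)
c=cam("wrist");im=manip.snapshot("wrist");g=rect(im,c,w[0]-.06,w[1]-.06,w[0]+.2,w[1]+.2,.09,1500)
cv2.imwrite("pics/sw.png",g);print(manip.sense()["clock"])
```

```text
0.0 False [-0.  -0.7  0.1] -0.03
0.1 False [ 0.7 -0.1 -1. ] 0.02
0.2 False [-0.2 -0.1  0.7] -0.03
0.3 False [ 1.4  0.2 -0.1] 0.02
0.4 False [0.3 0.1 0. ] -0.08
0.5 False [0.9 0.3 0.1] 0.0
0.6 False [ 1.8 -1.4  0.8] -0.06
0.7 False [ 0.7 -1.5  0.5] 0.01
0.8 False [-0.2 -1.2  0.8] -0.01
0.9 False [-1.1 -0.3 -0.3] 0.01
1.0 False [-0.5 -1.  -1.7] -0.05
1.1 False [-1.5 -0.7  0.2] 0.02
1.2 False [-1.9 -1.2 -0.3] -0.0
1.3 False [ -8.9 -10.2   7.1] -0.05
99.5917
```

View pics/sw.png

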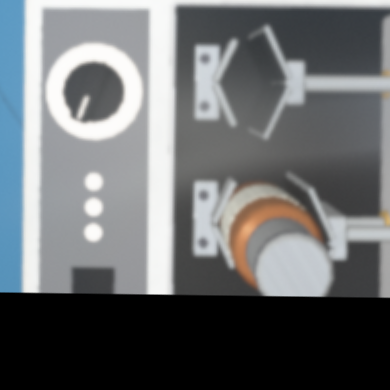

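The pointer line on the knob now runs from (87,97) to (80,118), about 1.2 rad clockwise of its start, and the last step met the stop at about 10 N. The lane 2 bottle is standing clamped. Handing in.

Run:
```python
from h import *
manip.wait(.5);print(manip.close_job())
```

```text
the job is handed in; nothing more can be done
None
```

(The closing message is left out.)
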